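Ready the counting scale: switch on, tare the tray, set to count pieces

ROBOT

A 6-joint arm with a two-finger parallel gripper is mounted at the origin on the work surface. World frame = base frame: x ahead of the robot, y to its left, z up, the work surface at z = 0. Lengths are in m, angles in rad, forces in N, time in s.
With the tool pointing down it reaches from about 0.275 to 0.975 m from the base axis. Payload 8.4 kg.
Tool frame: the origin (TCP) lies midway between the tips of the shut fingers; the grasp point (between the pads) lies 19 mm behind it; z points along the fingers, y is the line along which they close (so a half turn about z gives the same grasp; the last joint's range is limited). The gripper opens to 92 mm and grips with 3 to 60 N. Pads are 20 mm wide; open, the fingers measure 128 mm over their backs; the gripper's body (75 mm by 189 mm) begins 69 mm behind the grasp point.
Start: joints at [1.216, 0.353, 1.633, -0, 1.155, -0.002], TCP at [0.216, 0.587, 0.215] pointing down, gripper open.
Joint ranges: [-2.63, 2.63], [-0.92, 2.1], [0.06, 2.66], [-1.3, 4.44], [0, 2.69], [-3.02, 3.02]. Speed limits (rad/s): [2.22, 2.22, 2.79, 3.14, 3.14, 3.14].

INTERFACE

Orientations are given as a unit quaternion [x, y, z, w].
In Python, from rig import observe, viewer, env gives the robot as it stands.
- The arm moves only by the tool carry_out, never from a script. Its arguments are lists of equal length, an entry for each row: "slide": the shift along the tool's x, y, z in units of 25 mm (1.0 is 25 mm), a list of three; "angular": the turn, a rotation vector about the tool's x, y, z in units of 8 degrees (1.0 is 8 degrees), a list of three; "claw": the opening, from 0 (shut) to 1 (fully open). In form: {"slide": [[tx, ty, tz], ...], "angular": [[wx, wy, wz], ...], "claw": [claw, ...]}. A call has 1 to 8 rows; each row is the pose to reach, as a shift and turn from the pose commanded when the call began, along the tool's axes at that moment; what a row does not reach only later rows make up. A row lasts 1/8 s, in which the tool goes at most 62.5 mm and 10.7 degrees, less where a joint would pass 70% of its speed; a pose out of reach is approached as far as the arm can. A call with a gripper value outside its range is refused whole. The fingers move at their own pace and stop on an object; the grip force is fixed at half the most. Time passes only in rows, so rows that repeat a pose let the fingers close. It gives the time, the measured TCP pose, the force, the opening and the grip force at its end, in the units of the state.
- observe(): the state, without advancing time (a new reading comes with each control period).
- viewer.read_camera(name): name is "side" or "top" or "wrist"; returns the picture (384x512x3 uint8, red, green, blue); there is no depth.
- viewer.camera_params(name): a dict with "fx", "fy", "cx", "cy" (pixels), "cam_to_world" (4x4, takes a point from camera to world coordinates). Camera axes: x right, y up, looking along -z (the intrinsics and any distortion apply to the point x, -y, -z); pixel columns grow to the right and rows downward; lengths in m; the calibration is good to about 2 mm. A picture is of the moment at which its call begins: read the wrist's pose just before it. camera_params takes no time and is no camera call; for the wrist camera it gives the pose at the moment of the call.
- env.hand_in(): hands the job in; it is judged then, once.
The state is a dict: "t": time; "joint_pos": joint angles; "qvel": joint speeds; "effort": joint torques, N m; "tool_pos": TCP position; "tool_rot": TCP orientation; "ft_force": force on the tool from outside, world axes, zero at the start; "wrist_torque": the same for the moment, N m; "opening": finger opening in m; "gripper_force": force on a finger pad.
Only numpy, scipy, OpenCV 4.12 (cv2) and the standard library are available. Lean on these libraries where they do the work, as an engineer would, in place of code of your own. Each camera call takes 0.05 s, during which the arm holds its last target. There are 200 camera calls.

TASK

Get the counting scale ready for the next batch: switch it on by pressing the raised far half of its rocker right in, then tare off the empty tray with the wide key, then press the round key to set it to counting pieces. A push with the closed fingertips is all it takes: press each key fully down and let it come up again before you go on, press no other key, and none before the scale is on. Do not touch the tray or the pan it stands on, and leave the vials and the other things around the scale where they are.

Things in the scene. Friction and masses are not known exactly. Their poses are not given: they have to be found in the camera images.
- scale: Bench counting scale, 340 (x) x 320 (y) mm, fixed on the table. Origin: centre of its underside; x from its front edge (robot's side) to its back, y to the operator's left. Console rises 12 deg to the back, 42 mm high at the edge. Row of controls 42 mm behind the edge, left to right: round key (y +115), 2 square keys (+65, +15), wide key (-45), rocker (-115). Flat display 50 mm behind the row.
- rocker_on (a point): Point to press on the black power rocker (right end of the row): on its far half's face, 12 mm from the pivot; moves with the rocker. Rocker 32 mm front to back, 24 wide: two 16 mm faces at 18 deg; pivot line 6 mm proud of the console, along the scale's y; bezel 42 x 32, 3 mm high. Off: far half raised, its end 11 mm proud. On: far face parallel to the console. When off, axes as tare_top.
- power_rocker (a joint): Power rocker angle, rad: 0 off, 0.314 on. Stiff pivot: it takes 3 to 4 N at the point above and stays where it is left, so press it right over.
- tare_top (a point): Centre of the top of the wide (tare) key, 38 (y) x 20 mm, next to the rocker; at rest the top is 8 mm proud of the console. Axes: x up the slope, y to the operator's left, z outward, square to the console (12 deg from vertical, leaning to the operator). The nearest square key's edge is 50 mm away, the rocker's bezel 54 mm.
- tare_key (a joint): Travel of the wide key, m: 0 up, 0.004 fully down. It moves square to the console; the spring takes 1.6 N to start and 4.8 N to be fully down, and brings it up again.
- count_top (a point): Centre of the top of the round (count pieces) key, 22 mm in diameter, at the left end of the row. Height and axes as for the wide key. The next key's edge is 40 mm from this point.
- count_key (a joint): Travel of the round key, m: 0 up, 0.004 fully down, same spring as the wide key.
- zero_key (a joint): Travel of the square key beside the round one (20 x 20 mm), m; 0 up. Not to be pressed.
- print_key (a joint): Travel of the square key beside the wide one (20 x 20 mm), m; 0 up. Not to be pressed.
- pan: Stainless pan of the scale, 222 x 302 mm, 11 mm thick, its top 88 mm above the table; fixed to the scale. Origin: centre of its underside. Its front edge is 80 mm behind the row of keys. Not to be touched.
- tray: Empty green plastic tray, 179 x 259 mm over its rim, 48 mm high, loose on the pan, its front rim about 95 to 120 mm behind the row of keys, its rim 136 mm above the table. Origin: centre of its underside. Not to be touched.
- vial_a: Loose capped vial, 29 mm in diameter, 64 mm high, upright on the table near the scale: two stand in front of the console, one to the right of the scale, which one where varies. Origin: centre of its underside.
- vial_b: Loose capped vial, 29 mm in diameter, 64 mm high, upright on the table near the scale: two stand in front of the console, one to the right of the scale, which one where varies. Origin: centre of its underside.
- vial_c: Loose capped vial, 29 mm in diameter, 64 mm high, upright on the table near the scale: two stand in front of the console, one to the right of the scale, which one where varies. Origin: centre of its underside.
- label_roll: Loose paper roll lying flat on the table left of the scale, 80 mm in diameter, 40 mm high. Origin: centre of its underside.
- marker: Loose marker pen lying on the table at the front left, 130 mm long, 19 mm thick. Origin: under its middle.
- tub: Loose white open tub on the table at the front right, 90 mm in diameter, 50 mm high. Origin: centre of its underside.

How it is judged:
On the way, in this order (a step that is already met when the one before it is completed fails the run):
1. the rocker is pressed over to on (value of joint power_rocker above 0.25 rad), for 0.1 s.
2. the wide tare key is fully down, the round key up (value of joint power_rocker above 0.25 rad and value of joint tare_key above 0.003 m and value of joint count_key below 0.001 m), for 0.05 s.
3. the tare key has come up again (value of joint each of tare_key, count_key below 0.001 m), for 0.05 s.
4. the round key is fully down, the tare key up (value of joint power_rocker above 0.25 rad and value of joint count_key above 0.003 m and value of joint tare_key below 0.001 m), for 0.05 s.
At the end, for the whole second after the job is handed in: The rocker is on (over 0.25 of 0.314 rad), all four keys are up (within 1 mm), the tray stands on the pan within 5 mm of where it was and at rest, and the vials, roll, marker and tub are within 20 mm of where they were (all of step 3 and value of joint power_rocker above 0.25 rad and value of joint each of zero_key, print_key below 0.001 m and distance of tray from where it was at the start of the episode below 0.005 m and linear speed of tray below 0.02 m/s and distance of each of vial_a, vial_b, vial_c, label_roll, marker, tub from where it was at the start of the episode below 0.02 m); the robot touches nothing.
It fails at once if a key other than the wide and the round one is pressed (2 mm) (value of joint any of zero_key, print_key above 0.002 m).
It fails at once if the wide or the round key is pressed (2 mm) while the scale is off (value of joint power_rocker below 0.15 rad and value of joint any of tare_key, count_key above 0.002 m).
It fails at once if the robot touches the tray or the pan (contact force between any of the arm, the fingers and tray above 0.5 N or contact force between any of the arm, the fingers and pan above 0.5 N).
It fails at once if a vial, the roll, the marker or the tub is lifted, carried or pushed away (20 mm) (distance of any of vial_a, vial_b, vial_c, label_roll, marker, tub from where it was at the start of the episode above 0.02 m).
It also fails if it takes over 40 s, if anything falls off the work surface, if the arm or the gripper's body presses on something with over 40 N, if the wrist force passes 120 N, or if a joint passes its speed limit or range.

## Working session

There is one attempt and no reset: what is moved stays moved. The work goes in short steps, Python scripts to look and compute and a tool call to move; the robot and the scene stay as the last step left them, time stands still between calls to the robot, and variables do not carry over. Pictures are saved under pics/ and viewed, at most 10 in all, crops included, and the job is handed in when it is done.

Besides the shell and the picture viewer there is one more tool, called after "Emit:" as name(argument=value, ...) on one line, values as JSON. carry_out: Moves the arm, as the interface text tells. Its arguments: {"type":"object","properties":{"slide":{"type":"array","items":{"type":"array","items":{"type":"number"}}},"angular":{"type":"array","items":{"type":"array","items":{"type":"number"}}},"claw":{"type":"array","items":{"type":"number"}}},"required":["slide","angular","claw"]}

```bash
mkdir -p pics; ls; python3 - <<'E'
from rig import observe, viewer, env
import cv2,numpy as np
s=observe();print(s['t'],s['tool_pos'],s['tool_rot'],s['opening'],s['ft_force'])
for n in('top','side'):
    im=viewer.read_camera(n);cv2.imwrite(f'pics/{n}0.png',im[:,:,::-1])
    p=viewer.camera_params(n);print(n,p)
E
```

```text
pics
0.0 [0.21576883 0.58601957 0.21386231] [ 1.75491331e-01  9.84480714e-01 -7.04187721e-04 -1.42221047e-04] 0.09190233228632223 [ 0.5282767   0.46915645 -0.13230609]
top {'fx': 481.4385957458728, 'fy': 481.4385957458728, 'cx': 269.05018111144346, 'cy': 193.27673898848906, 'cam_to_world': array([[-0.01796697,  0.99455929, -0.10261093,  0.43758165],
       [-0.9998327 , -0.01752006,  0.00525506,  0.03070054],
       [ 0.00342872,  0.10268818,  0.99470769,  1.18883204],
       [ 0.        ,  0.        ,  0.        ,  1.        ]])}
side {'fx': 456.3902890923176, 'fy': 456.3902890923176, 'cx': 258.9273349847457, 'cy': 191.22132863555098, 'cam_to_world': array([[ 0.88314504,  0.25192118, -0.39571526,  0.1257891 ],
       [-0.46874816,  0.50658764, -0.72363259, -0.72990286],
       [ 0.01816608,  0.82456333,  0.56547794,  0.70016322],
       [ 0.        ,  0.        ,  0.        ,  1.        ]])}
```

View pics/top0.png

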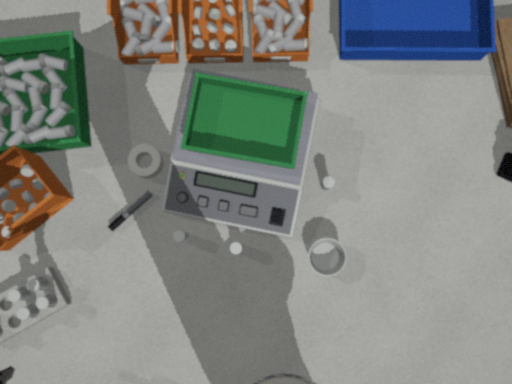

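View pics/side0.png

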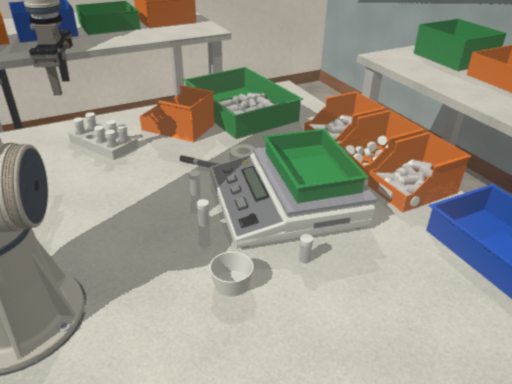

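The top view shows the round key near (182,197), the squares at (203,201) and (223,205), the wide key at (248,211) and the rocker at (277,216). The vials are near (180,237), (236,248) and (328,183). I'll enlarge the console in both views.

```bash
python3 - <<'E'
import cv2,numpy as np
a=cv2.imread('pics/top0.png')[165:255,155:305];b=cv2.imread('pics/side0.png')[150:245,190:310]
a=cv2.resize(a,(750,450),interpolation=cv2.INTER_CUBIC);cv2.imwrite('pics/topc.png',a)
b=cv2.resize(b,(720,570),interpolation=cv2.INTER_CUBIC);cv2.imwrite('pics/sidec.png',b)
E
```

```text
(no output)
```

View pics/topc.png

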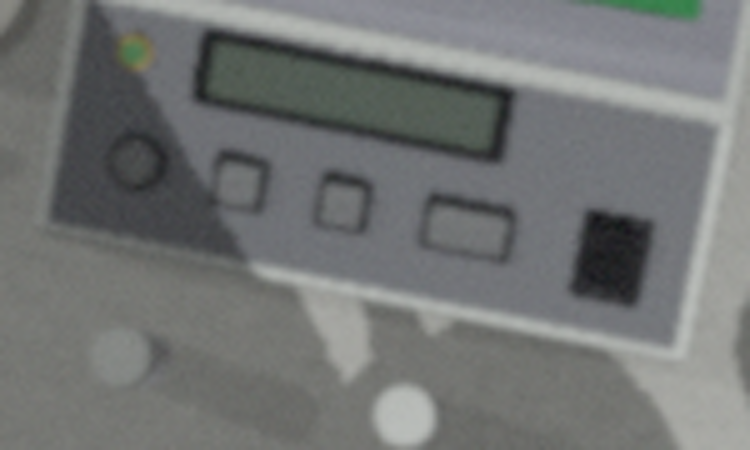

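View pics/sidec.png

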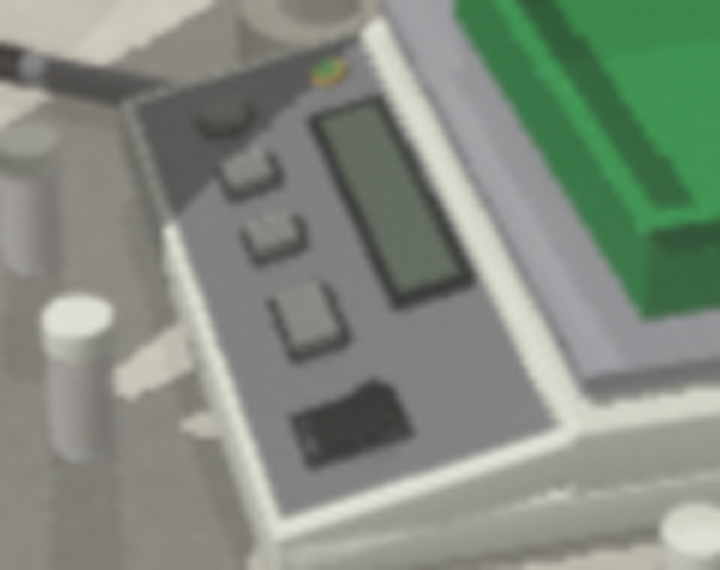

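Top crop key centres: (138,162), (241,184), (343,204), (468,230), rocker (612,257). Side crop: (225,112), (248,168), (273,230), (306,312), rocker about (351,425). I'll fit the scale's pose to these.

```bash
cat > h.py <<'E'
import numpy as np
from scipy.spatial.transform import Rotation as R
T=np.radians(12)
def cons(u,y,h): # u horizontal dist of row behind edge (along slope offset added), point h proud
    return np.array([-.170+.042+u*np.cos(T)-h*np.sin(T), y, .042+.042*np.tan(T)+u*np.sin(T)+h*np.cos(T)])
KEYS=[cons(0,y,.008) for y in(.115,.065,.015,-.045)]+[cons(0,-.115,.005)]
def world(p,q): # q=x,y,yaw
    return R.from_euler('z',q[2]).apply(p)+[q[0],q[1],0]
def proj(p,c):
    M=np.linalg.inv(c['cam_to_world']);x=p@M[:3,:3].T+M[:3,3]
    return np.c_[c['cx']+c['fx']*x[:,0]/-x[:,2], c['cy']+c['fy']*x[:,1]/x[:,2]]
E
python3 - <<'E'
from h import *
from rig import viewer,observe
from scipy.optimize import least_squares
A=(np.array([(138,162),(241,184),(343,204),(468,230),(612,257)])+.5)/5-.5+[155,165]
B=(np.array([(225,112),(248,168),(273,230),(306,312),(351,425)])+.5)/6-.5+[190,150]
ct,cs=viewer.camera_params('top'),viewer.camera_params('side')
K=np.array(KEYS)
for w in((1,1),(1,0),(0,1)):
    f=lambda q:np.r_[w[0]*(proj(world(K,q),ct)-A).ravel(),w[1]*(proj(world(K,q),cs)-B).ravel()]
    r=least_squares(f,[.65,0,-.2]);print(w,r.x.round(4));
    if w==(1,1):print(r.fun.reshape(-1,2).round(1));print(world(K,r.x).round(4))
E
```

```text
(1, 1) [ 0.651   0.089  -0.2199]
[[ 0.  -0.3]
 [ 0.2 -0.4]
 [ 0.5 -0.2]
 [ 0.5 -0.3]
 [ 0.9  0.1]
 [-0.6 -0.8]
 [-0.4 -0.4]
 [-0.3 -0.3]
 [-0.2 -0.4]
 [-0.4 -0.9]]
[[0.5496 0.2295 0.0588]
 [0.5387 0.1807 0.0588]
 [0.5278 0.1319 0.0588]
 [0.5147 0.0733 0.0588]
 [0.5    0.0049 0.0558]]
(1, 0) [ 0.6507  0.0902 -0.2176]
(0, 1) [ 0.6508  0.0859 -0.2236]
```

```bash
cat >> h.py <<'E'
Q=np.array([.651,.0888,-.2195])
def rot():
    n=R.from_euler('z',Q[2]).apply([-np.sin(T),0,np.cos(T)]);y=R.from_euler('z',Q[2]).apply([0,1,0])
    return R.from_matrix(np.c_[np.cross(y,-n),y,-n])
def go(u,y,h):
    from rig import observe
    s=observe();r0=R.from_quat(s['tool_rot']);p=world(cons(u,y,h),Q)
    print('target',p.round(4),'slide',(r0.inv().apply(p-s['tool_pos'])/.025).round(3),'ang',(np.degrees((r0.inv()*rot()).as_rotvec())/8).round(3))
    d=R.from_euler('z',-Q[2]).apply(s['tool_pos']-[Q[0],Q[1],0])-cons(0,0,0)
    print('now u,y,h mm',(1e3*np.array([d[0]*np.cos(T)+d[2]*np.sin(T),d[1],-d[0]*np.sin(T)+d[2]*np.cos(T)])).round(2),'F',s['ft_force'].round(2),'t',s['t'],s['opening'])
E
python3 -c "
from h import *
go(.013,-.115,.07)"
```

```text
target [0.4992 0.0048 0.1221] slide [-18.673 -17.896   3.696] ang [-0.109 -1.498 -0.95 ]
now u,y,h mm [-362.29  390.6   243.68] F [0.42 0.21 0.02] t 0.1 0.09189771928086642
```

Emit:
carry_out(slide=[[-18.7, -17.9, 1], [-18.7, -17.9, 1], [-18.7, -17.9, 1], [-18.7, -17.9, 1], [-18.7, -17.9, 1], [-18.7, -17.9, 1], [-18.7, -17.9, 1], [-18.7, -17.9, 1]], angular=[[-0.11, -1.5, -0.95], [-0.11, -1.5, -0.95], [-0.11, -1.5, -0.95], [-0.11, -1.5, -0.95], [-0.11, -1.5, -0.95], [-0.11, -1.5, -0.95], [-0.11, -1.5, -0.95], [-0.11, -1.5, -0.95]], claw=[0, 0, 0, 0, 0, 0, 0, 0])

```text
t: 1.1
tool_pos: [0.4358, 0.1358, 0.1954]
tool_rot: [0.109, 0.988, -0.011, 0.104]
ft_force: [0.9, 0.7, -0.6]
opening: 0.014
gripper_force: 0.0
```

```bash
python3 -c "
from h import *
go(.013,-.115,.07)"
```

```text
target [0.4992 0.0048 0.1221] slide [-2.925 -4.565  3.615] ang [0.012 0.007 0.   ]
now u,y,h mm [-60.23  -1.02 160.49] F [ 0.93  0.72 -0.64] t 1.1 0.014040306350331336
```

Emit:
carry_out(slide=[[-2.9, -4.6, 2.5], [-2.9, -4.6, 3.6], [-2.9, -4.6, 3.6], [-2.9, -4.6, 3.6], [-2.9, -4.6, 3.6], [-2.9, -4.6, 3.6]], angular=[[0, 0, 0], [0, 0, 0], [0, 0, 0], [0, 0, 0], [0, 0, 0], [0, 0, 0]], claw=[0, 0, 0, 0, 0, 0])

```text
t: 1.85
tool_pos: [0.4978, 0.0068, 0.1229]
tool_rot: [0.108, 0.989, -0.011, 0.105]
ft_force: [-0.5, -0.3, 0.1]
opening: 0.0003
gripper_force: 0.0
```

```bash
python3 - <<'E'
from h import *
import cv2
from rig import viewer
go(.013,-.115,.03)
c=viewer.camera_params('wrist')
im=viewer.read_camera('wrist')[:,:,::-1].copy()
cv2.imwrite('pics/w1.png',im)
P=[cons(0,y,.008) for y in(.115,.065,.015,-.045)]+[cons(a,-.115+b,.003) for a in(-.021,.021) for b in(-.016,.016)]
print(proj(world(np.array(P),Q),c).round(1))
a=cv2.resize(viewer.read_camera('side')[150:245,190:310,::-1],(600,475),interpolation=cv2.INTER_CUBIC);cv2.imwrite('pics/s1.png',a)
E
```

```text
target [0.5074 0.003  0.083 ] slide [-0.063 -0.069  1.645] ang [0.014 0.009 0.006]
now u,y,h mm [  11.38 -113.35   71.12] F [-0.46 -0.27  0.08] t 1.85 0.00025812793384172414
[[560.3 192.9]
 [492.8 193. ]
 [425.2 193.1]
 [344.1 193.2]
 [227.5 164. ]
 [271.1 163.9]
 [228.7 217.3]
 [270.2 217.2]]
```

View pics/w1.png

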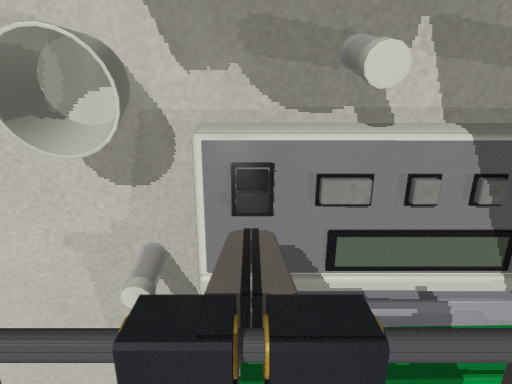

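The wrist view shows the rocker bezel at (232..274, 163..216) and the wide key at (345,191). Both agree with the prediction to within about 2 mm, and the tool is square to the console. Next is the rocker.

Emit:
carry_out(slide=[[-0.06, 0, 1.5], [-0.06, 0, 2.2], [-0.06, 0, 2.3], [-0.06, 0, 2.5], [-0.06, 0, 2.6], [-0.06, 0, 2.7], [-0.06, 0, 2.7]], angular=[[0, 0, 0], [0, 0, 0], [0, 0, 0], [0, 0, 0], [0, 0, 0], [0, 0, 0], [0, 0, 0]], claw=[0, 0, 0, 0, 0, 0, 0])

```text
t: 2.82
tool_pos: [0.5133, 0.003, 0.0594]
tool_rot: [0.109, 0.988, -0.011, 0.105]
ft_force: [-19.0, 5.0, 46.0]
opening: 0.0008
gripper_force: 24.5
```

```bash
python3 -c "
from h import *
go(.013,-.115,.03)"
```

```text
target [0.5074 0.003  0.083 ] slide [ 0.029 -0.049 -0.97 ] ang [ 0.014  0.017 -0.006]
now u,y,h mm [  13.79 -113.74    5.75] F [-19.01   5.04  45.97] t 2.825 0.0007847018120993293
```

Emit:
carry_out(slide=[[0, 0, -1.5], [0, 0, -1.5], [0.5, 2.8, -1.5], [0.5, 2.8, -1.5], [0.5, 2.8, -1.5], [0.5, 2.8, -1.5]], angular=[[0, 0, 0], [0, 0, 0], [0, 0, 0], [0, 0, 0], [0, 0, 0], [0, 0, 0]], claw=[0, 0, 0, 0, 0, 0])

```text
t: 3.58
tool_pos: [0.5082, 0.0744, 0.0902]
tool_rot: [0.109, 0.989, -0.011, 0.104]
ft_force: [-0.1, -0.0, 0.1]
opening: 0.0002
gripper_force: 0.0
```

```bash
python3 - <<'E'
from h import *
import cv2
from rig import viewer
go(0,-.045,.012)
im=viewer.read_camera('wrist')[:,:,::-1].copy()
cv2.imwrite('pics/w2.png',im)
E
```

```text
target [0.5138 0.0733 0.0627] slide [0.005 0.004 1.127] ang [ 0.005 -0.003 -0.004]
now u,y,h mm [  0.13 -45.11  40.17] F [-0.06 -0.03  0.13] t 3.575 0.00017763679916483766
```

View pics/w2.png

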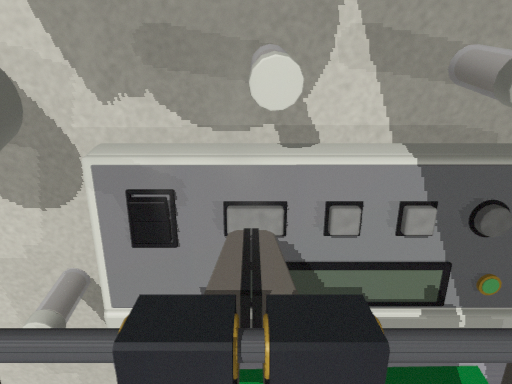

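The rocker is over and the fingertips are above the wide key at (255,219). Next is the tare press.

Emit:
carry_out(slide=[[0, 0, 1], [0, 0, 1.25], [0, 0, 1.4], [0, 0, 1.5], [0, 0, 1.5], [0, 0, 1.5]], angular=[[0, 0, 0], [0, 0, 0], [0, 0, 0], [0, 0, 0], [0, 0, 0], [0, 0, 0]], claw=[0, 0, 0, 0, 0, 0])

```text
t: 4.38
tool_pos: [0.5155, 0.073, 0.055]
tool_rot: [0.109, 0.989, -0.011, 0.104]
ft_force: [-9.2, -5.0, 17.9]
opening: 0.0003
gripper_force: 9.1
```

```bash
python3 -c "
from h import *
go(0,-.045,.04)"
```

```text
target [0.5082 0.0746 0.0901] slide [ 0.003 -0.002 -1.435] ang [ 0.001 -0.002 -0.002]
now u,y,h mm [  0.07 -44.94   4.13] F [-9.16 -5.04 17.92] t 4.375 0.00027490720549711446
```

The key bottomed out with 20 N at h = 4.1 mm. I'll lift off and cross to the round key.

Emit:
carry_out(slide=[[0, 0, -1.5], [0, 0, -1.5], [0, 6.4, -1.5], [0, 6.4, -1.5], [0, 6.4, -1.5], [0, 6.4, -1.5], [0, 6.4, -1.5], [0, 6.4, -1.5]], angular=[[0, 0, 0], [0, 0, 0], [0, 0, 0], [0, 0, 0], [0, 0, 0], [0, 0, 0], [0, 0, 0], [0, 0, 0]], claw=[0, 0, 0, 0, 0, 0, 0, 0])

```text
t: 5.38
tool_pos: [0.543, 0.2302, 0.0906]
tool_rot: [0.11, 0.988, -0.011, 0.104]
ft_force: [0.4, -0.5, 0.1]
opening: 0.0004
gripper_force: 0.0
```

```bash
python3 - <<'E'
from h import *
import cv2
from rig import viewer
go(0,.115,.004)
im=viewer.read_camera('wrist')[:,:,::-1].copy()
cv2.imwrite('pics/w3.png',im)
E
```

```text
target [0.5503 0.2291 0.0548] slide [0.011 0.02  1.461] ang [ 0.004 -0.001 -0.009]
now u,y,h mm [  0.27 114.49  40.52] F [ 0.42 -0.48  0.13] t 5.375 0.00044242325831444704
```

View pics/w3.png

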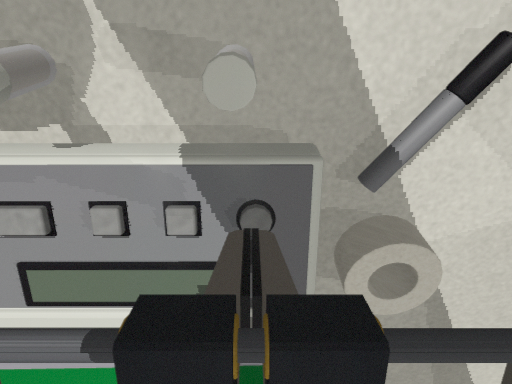

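The round key is at (257,218) and the tips at x of about 251, which is within 3–4 mm. I'll press it and then retreat.

Emit:
carry_out(slide=[[0, 0.05, 1], [0, 0.05, 1.25], [0, 0.05, 1.4], [0, 0.05, 1.5], [0, 0.05, 1.53], [0, 0.05, 1.53]], angular=[[0, 0, 0], [0, 0, 0], [0, 0, 0], [0, 0, 0], [0, 0, 0], [0, 0, 0]], claw=[0, 0, 0, 0, 0, 0])

```text
t: 6.18
tool_pos: [0.5508, 0.2303, 0.055]
tool_rot: [0.109, 0.989, -0.011, 0.104]
ft_force: [-11.4, -4.8, 20.0]
opening: 0.0006
gripper_force: 10.5
```

```bash
python3 -c "
from h import *
go(0,.115,.06)"
```

```text
target [0.5389 0.2316 0.1096] slide [ 0.011 -0.05  -2.236] ang [ 0.     0.    -0.004]
now u,y,h mm [  0.29 116.25   4.1 ] F [-11.44  -4.8   20.03] t 6.175 0.0005829025292734128
```

Emit:
carry_out(slide=[[0, 0, -1.5], [0, 0, -3], [0, 0, -4], [0, 0, -4], [0, 0, -4], [0, 0, -4]], angular=[[0, 0, 0], [0, 0, 0], [0, 0, 0], [0, 0, 0], [0, 0, 0], [0, 0, 0]], claw=[0, 0, 0, 0, 0, 0])

```text
t: 6.92
tool_pos: [0.5307, 0.235, 0.15]
tool_rot: [0.109, 0.989, -0.011, 0.103]
ft_force: [-0.4, 0.1, -0.0]
opening: 0.0003
gripper_force: 0.0
```

```bash
python3 -c "
from h import *
go(0,.115,.1)
from rig import env
print(env.hand_in())"
```

```text
target [0.5308 0.2334 0.1487] slide [-0.007 -0.06   0.055] ang [ 0.001 -0.007 -0.001]
now u,y,h mm [ -0.18 116.5  101.37] F [-0.35  0.1  -0.03] t 6.925 0.0003172554199087161
the job is handed in; nothing more can be done
None
```

I switched the scale on, pressed the tare key and then the round key fully down, with each let up again, and handed the job in at about 6.9 s; no verdict came back.

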